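Carry the top-heavy fitting mirror to its display rack without letting it swing over

ROBOT

A 7-joint arm with a two-finger parallel gripper is mounted at the origin on the work surface. World frame = base frame: x ahead of the robot, y to its left, z up, the work surface at z = 0. Lengths are in m, angles in rad, forces in N, time in s.
With the tool pointing down it reaches from about 0.35 to 0.9 m from the base axis. Payload 8.1 kg.
Tool frame: the origin (TCP) lies midway between the tips of the shut fingers; the grasp point (between the pads) lies 19 mm behind it; z points along the fingers, y is the line along which they close (so a half turn about z gives the same grasp; the last joint's range is limited). The gripper opens to 85 mm and grips with 20 to 120 N. Pads are 22 mm wide; open, the fingers measure 114 mm over their backs; the gripper's body (76 mm by 85 mm) begins 54 mm behind the grasp point. The pads swing forward as they close: fully open they stand 13 mm farther back than shut.
Start: joints at [1.189, 0.434, 0.025, 1.573, -0.012, 1.134, -0.075], TCP at [0.172, -0.601, 0.231] pointing down, gripper open.
Joint ranges: [-2.62, 2.62], [-0.44, 2.09], [-1.27, 1.32], [0.08, 2.57], [-1.32, 4.46], [0.12, 2], [-2.74, 2.74]. Speed limits (rad/s): [2.22, 2.22, 3.01, 3.01, 3.14, 3.14, 3.14].

INTERFACE

Orientations are given as a 3x3 rotation matrix whose columns are the frame's x, y, z axes.
In Python, from workcell import monitor, snapshot, camera_model, sign_off, models gives the robot as it stands.
- The arm moves only by the tool carry_out, never from a script. Its argument "motion" is text: rows parted by semicolons, each of 7 numbers parted by spaces: the shift along the tool's x, y, z normalised to -1 to 1, where 1 is 0.1 m, then the turn, a rotation vector about the tool's x, y, z normalised to -1 to 1, where 1 is 90 degrees, then the finger opening in mm, from 0 to 85.4. A call has 1 to 10 rows; each row shifts and turns the commanded pose from where the row before left it, along the tool's axes as they then stand; what a row does not reach is not made up. A row lasts 1/12 s, in which the tool goes at most 41.7 mm and 7.16 degrees, less where a joint would pass 70% of its speed; a pose out of reach is approached as far as the arm can. A call with a number of a shift or a turn outside -1 to 1 is refused whole. A call with a gripper value outside its range is refused whole. The fingers move at their own pace and stop on an object; the grip force is fixed at half the most. Time passes only in rows, so rows that do not move let the fingers close. It gives the time, the measured TCP pose, the force, the opening and the grip force at its end, in the units of the state.
- monitor.get_obs(): the state, without advancing time (a new reading comes with each control period).
- snapshot(name): name is "scene" or "top" or "wrist"; returns the picture (480x640x3 uint8, red, green, blue); there is no depth.
- camera_model(name): a dict with "mtx" (3x3 intrinsics, pixels), "dist_coeffs" ([k1, k2, p1, p2, k3] as OpenCV has them; the pictures are not rectified), "R" (3x3) and "t" (3): a world point X has camera coordinates R X + t; the wrist camera has in their place "hand_eye" (4x4, takes a point from camera to tool coordinates, whose origin is the TCP and whose axes are the flange's). Camera axes: x right, y down, z forward; pixel columns grow to the right and rows downward; lengths in m; the calibration is good to about 2 mm. A picture is of the moment at which its call begins: read the wrist's pose just before it. camera_model takes no time and is no camera call.
- sign_off(): hands the job in; it is judged then, once.
Trained networks look in the newest picture that a camera, given by its name, has taken for a name from the list of things; names that differ only in an ending like _2 or _b are one class to them, and where a whole thing is asked for, a point or a joint stands for the part that bears it (a point fixed in the world has none). Each returns a list of dicts, best first, with "p" (0 to 1); they miss things now and then, are a little off and sometimes report something else, mostly with a low value. They report only what shows in the picture. A call takes as long as a camera call.
- models.spot_in(camera, thing): "pixel" ([column, row] in pixels, amid what is visible of it).
- models.landmark_of(camera, thing): "pixel" ([column, row] in pixels: a listed point, or the origin of a listed thing).
The state is a dict: "clock": time; "qpos": joint angles; "qd": joint speeds; "joint_torque": joint torques, N m; "ee_pos": TCP position; "tcp_rot": TCP orientation; "ft_force": force on the tool from outside, world axes, zero at the start; "moment": the same for the moment, N m; "gripper_width": finger opening in m; "grip_force": force on a finger pad.
Only numpy, scipy, OpenCV 4.12 (cv2) and the standard library are available. Lean on these libraries where they do the work, as an engineer would, in place of code of your own. Each camera call takes 0.05 s, during which the arm holds its last target. There are 200 camera calls.

TASK

Take the fitting mirror's stand by its orange handle, lift it off the grey packing rack and hold it in the air, clear of both racks, with the freely pivoting mirror balanced upright for at least 5 seconds on the way. Then set it down gently and squarely on the green display rack, with the mirror's yellow tail down in the white fork, and let go. Never touch the mirror itself or let it swing far over, do not rush or drop the stand, and leave everything else on the counter where it is.

Things in the scene. Friction and masses are not known exactly. Their poses are not given: they have to be found in the camera images.
- stand: Aluminium yoke stand, 0.40 kg (-10 to +20 %). Origin: centre of its underside, straight below the mirror's pivot; x points away from the handle, y along the pivot axis, z up. Two runners at y = +-82 (16 wide, 14 high, x -100 to 90) joined only by a front bar at x = -92; cheeks at y = +-82 up to z = 169. Starts squarely on the packing rack. Must stay below 0.5 m/s and be kept from dropping.
- stand_handle (a point): Point to grip on the stand's upright orange handle plate, at stand (-135, 0, 90) mm; axes as the stand's. The plate is 20 thick along the stand's x, 40 wide along y, and reaches from z = 5 to 115 of the stand. Grip it from above, fingers closing along the stand's x, firmly (80 N or more): the load overhangs by up to 135 mm beyond it. At the start it faces the robot.
- stand_pivot (a point): Middle of the pivot axis, at stand (0, 0, 150) mm; axes as the stand's. A soft torsion spring of 0.0235 N m/rad pulls the mirror towards the stand's own z axis but is too weak to hold it: on a level stand the mirror falls away from upright with a time constant of about 0.5 s (0.4 to 0.7). Damping 0.0005 N m s/rad, no dry friction. Hard stops at +-0.35 rad from the stand.
- mirror: Blue framed mirror, 12 thick (x), 130 wide (y), z -98 to +142. Origin on the pivot axis; axes as the stand's when upright; it turns about y only. Nominal 0.26 kg, centre of mass 11.6 mm above the pivot, inertia about the pivot 0.00152 kg m2 (both vary -10 to +15 %). It must never lean over 0.25 rad from vertical; keep it within 0.15 in the air. Do not touch it.
- mirror_top (a point): Yellow strip, middle of the mirror's top edge, 142 mm above the pivot; axes as the mirror's. How to steer it: leaning the whole stand about its y axis pushes the mirror the same way with about 15 rad/s2 per rad, so lean the stand against the mirror's lean. Accelerating the pivot along the stand's x pushes the mirror's lean towards +x with -2 rad/s2 per m/s2.
- mirror_tail (a point): Lower end of the mirror's yellow tail, 129 mm below the pivot (21 mm above the stand's underside when upright); axes as the mirror's. The tail is 10 thick (x), 30 wide (y), 32 long. At the start it is in the packing rack's fork, the mirror leaning up to 0.06 rad either way. It is clear of both forks when the stand's origin is over 100 mm above the counter.
- packing_rack: Grey rack, fixed: plinth 210 (x) by 190 (y), 12 high, black fork in its middle. Origin: centre of its underside on the counter; x as the stand's standing squarely on it. Fork: two plates across x, 60 wide in y, 22 mm gap between them from the plinth up to z = 52, flaring to about 88 mm apart at z = 90. A mirror standing here leans at most about 0.06 rad.
- display_rack: Green rack with a white fork, fixed; shape, sizes and axes as the packing rack. The stand belongs on it with its origin over the rack's origin (within 15 mm) and at z = 12, x axes pointing the same way (within 0.15 rad).
- stamp_a: Green round self-inking stamp, 48 across, 70 high. Origin: centre of its underside. Bystander, leave alone.
- stamp_b: Red round self-inking stamp, 48 across, 70 high. Origin: centre of its underside. Bystander, leave alone.
- sanitiser: Clear bottle, 60 across, 170 high. Origin: centre of its underside. Bystander, leave alone.
- terminal: Black card terminal lying flat, 160 by 75, 28 high. Origin: centre of its underside. Bystander, leave alone.
- carton: Open cardboard tray, 200 by 280, 70 high. Origin: centre of its underside. Bystander, leave alone.
- phone: Black phone lying flat, 150 by 75, 10 thick. Origin: centre of its underside. Bystander, leave alone.

How it is judged:
By the outcome, as a careful person would: the job done as asked, in the order asked, and still so for the second after the job is handed in, with the robot touching nothing.
It also fails if it takes over 54 s, if anything falls off the work surface, if the arm or the gripper's body presses on something with over 40 N, if the wrist force passes 120 N, or if a joint passes its speed limit or range.

## Working session

There is one attempt and no reset: what is moved stays moved. The work goes in short steps, Python scripts to look and compute and a tool call to move; the robot and the scene stay as the last step left them, time stands still between calls to the robot, and variables do not carry over. Pictures are saved under pics/ and viewed, at most 10 in all, crops included, and the job is handed in when it is done.

Besides the shell and the picture viewer there is one more tool, called after "Emit:" as name(argument=value, ...) on one line, values as JSON. carry_out: Moves the arm, as the interface text tells. Scaled input: -1 to 1 covers 0.1 m each way for a shift and 90 degrees each way for a turn. Its arguments: {"type":"object","properties":{"motion":{"type":"string"}},"required":["motion"]}

```bash
mkdir -p pics; ls; cat > h.py <<'E'
import numpy as np, cv2
from workcell import monitor, snapshot, camera_model, sign_off, models
def save(c,n):
    im=snapshot(c); cv2.imwrite(f'pics/{n}.png',im[:,:,::-1]); return im
def lm(c,t,f='landmark_of',n=2): return [(np.round(d['pixel'],1).tolist(),round(d['p'],2)) for d in getattr(models,f)(c,t)[:n]]
def ray(c,px):
    m=camera_model(c); u=cv2.undistortPoints(np.array([[px]],float),np.array(m['mtx']),np.array(m['dist_coeffs']))[0,0]
    R=np.array(m['R']);t=np.array(m['t']); return -R.T@t, R.T@np.array([u[0],u[1],1])
def tri(obs):
    A=0;b=0
    for c,px in obs:
        o,d=ray(c,px); d=d/np.linalg.norm(d); P=np.eye(3)-np.outer(d,d); A=A+P;b=b+P@o
    X=np.linalg.solve(A,b); return X,[np.linalg.norm((np.eye(3)-np.outer(d/np.linalg.norm(d),d/np.linalg.norm(d)))@(X-o)) for o,d in (ray(c,p) for c,p in obs)]
E
python3 - <<'E'
from h import *
for c in('scene','top','wrist'): save(c,c+'0')
for c in ('scene','top'):
    m=camera_model(c); R=np.array(m['R']); print(c,'pos',(-R.T@np.array(m['t'])).round(3),'fwd',R[2].round(3),'f',m['mtx'][0][0])
print(np.array(camera_model('wrist')['hand_eye']).round(3),camera_model('wrist')['mtx'][0][0])
for t in ['stand','stand_handle','stand_pivot','mirror_top','mirror_tail','packing_rack','display_rack']:
    a,b=lm('scene',t),lm('top',t); print(t,a,b,lm('wrist',t))
    if a and b: X,e=tri([('scene',a[0][0]),('top',b[0][0])]); print('   ',X.round(4),np.round(e,4))
o=monitor.get_obs(); print(o['clock'],o['ee_pos'],o['tcp_rot'],o['ft_force'],o['gripper_width'])
E
```

```text
pics
scene pos [ 1.313 -0.837  0.889] fwd [-0.536  0.667 -0.517] f 469.2827488482702
top pos [0.349 0.046 1.785] fwd [ 0.139 -0.012 -0.99 ] f 524.1224726859823
[[-0.    -0.957 -0.292  0.074]
 [ 1.    -0.    -0.    -0.002]
 [ 0.    -0.292  0.957 -0.142]
 [ 0.     0.     0.     1.   ]] 346.38932868922257
stand [([351.4, 258.9], 0.6)] [([247.6, 250.6], 0.65)] []
    [0.5669 0.2442 0.0134] [0.0092 0.0092]
stand_handle [([320.0, 224.5], 0.7)] [([253.3, 292.7], 0.82)] []
    [0.429  0.2243 0.1017] [0.0036 0.0036]
stand_pivot [([359.6, 219.6], 0.74)] [([244.2, 249.0], 0.72)] []
    [0.5669 0.2496 0.159 ] [0.008 0.008]
mirror_top [([357.9, 179.1], 0.93)] [([234.7, 244.1], 0.9), ([341.3, 190.8], 0.51)] []
    [0.5575 0.2552 0.2967] [0.0003 0.0003]
mirror_tail [([356.8, 256.5], 0.85)] [([247.8, 252.0], 0.91)] []
    [0.5702 0.2506 0.0192] [0.0023 0.0023]
packing_rack [([349.7, 260.2], 0.97), ([318.0, 226.3], 0.27)] [([249.1, 256.5], 0.9)] []
    [0.5527 0.2446 0.0006] [0.0032 0.0032]
display_rack [([244.7, 340.7], 0.79)] [([391.0, 252.0], 0.75)] []
    [ 0.5635 -0.2435 -0.0047] [0.0017 0.0017]
1.2 [ 0.17201641 -0.60090421  0.23131933] [[ 9.61397101e-01  2.75164702e-01 -6.97042441e-06]
 [ 2.75164701e-01 -9.61397100e-01 -5.56301503e-05]
 [-2.20087996e-05  5.15646505e-05 -9.99999998e-01]] [-0.88899829 -0.27534885  0.18805966] 0.08528613260415599
```

View images.

View pics/scene0.png

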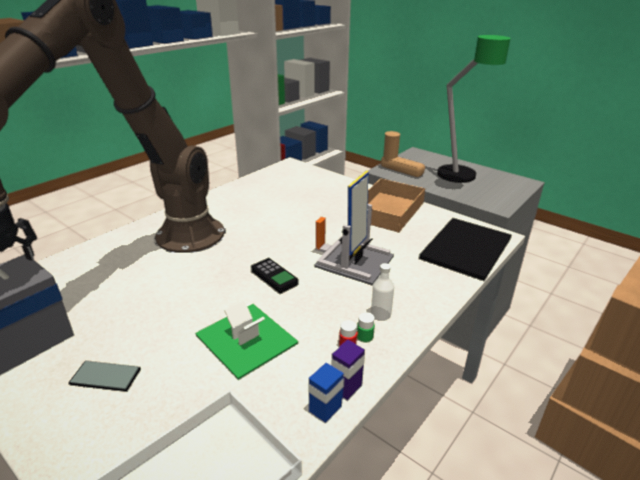

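View pics/top0.png

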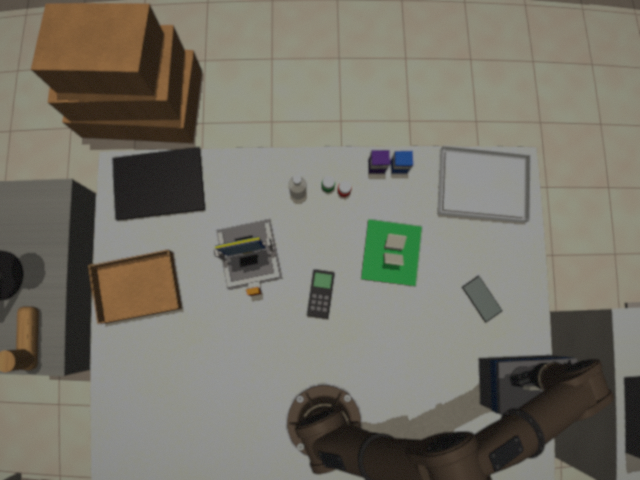

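```bash
cat >> h.py <<'E'
def onplane(c,px,z):
    o,d=ray(c,px); return (o+d*(z-o[2])/d[2])[:2]
def seg(im,lo,hi,roi=None):
    h=cv2.cvtColor(im,cv2.COLOR_RGB2HSV); m=cv2.inRange(h,np.array(lo),np.array(hi))
    if roi: k=np.zeros_like(m); x0,y0,x1,y1=roi; k[y0:y1,x0:x1]=1; m=m*k
    n,l,s,c=cv2.connectedComponentsWithStats(m)
    if n<2: return None
    i=1+np.argmax(s[1:,4]); mm=(l==i).astype(np.uint8); return mm,s[i],c[i]
E
python3 - <<'E'
from h import *
top=cv2.imread('pics/top0.png')[:,:,::-1].copy(); sc=cv2.imread('pics/scene0.png')[:,:,::-1].copy()
for c,im,roi in (('top',top,(340,200,440,300)),('scene',sc,(180,290,310,390))):
    mm,s,cc=seg(im,(45,90,50),(80,255,255),roi)
    cn=max(cv2.findContours(mm,0,cv2.CHAIN_APPROX_NONE)[0],key=len)[:,0]
    P=np.array([onplane(c,p,.012) for p in cn]); r=cv2.minAreaRect((P*1000).astype(np.float32)); print(c,s,r, cv2.boxPoints(r).round(0).tolist())
for c,im,roi in (('top',top,(230,270,280,310)),('scene',sc,(305,205,335,260))):
    mm,s,cc=seg(im,(4,130,80),(20,255,255),roi); print(c,s,cc)
    cn=max(cv2.findContours(mm,0,cv2.CHAIN_APPROX_NONE)[0],key=len)[:,0]
    print(cv2.minAreaRect(cn.astype(np.float32)))
t=cv2.resize(top[200:310,190:450],None,fx=3,fy=3,interpolation=cv2.INTER_CUBIC)
cv2.imwrite('pics/topz.png',t[:,:,::-1])
E
```

```text
top [ 362  220   59   66 2717] ((562.2452392578125, -240.83218383789062), (186.1687469482422, 206.58404541015625), 81.48001098632812) [[446.0, -318.0], [651.0, -348.0], [678.0, -164.0], [474.0, -133.0]]
scene [ 196  304  102   75 3191] ((569.60107421875, -245.36428833007812), (188.93470764160156, 211.2021942138672), 81.56585693359375) [[451.0, -323.0], [660.0, -354.0], [688.0, -167.0], [479.0, -136.0]]
top [247 288  13   7  75] [253.14666667 290.93333333]
((253.0, 291.0), (6.0, 12.0), 90.0)
scene [316 217   9  32 242] [319.82231405 231.61570248]
((320.0, 232.5), (31.0, 8.0), 90.0)
```

View pics/topz.png

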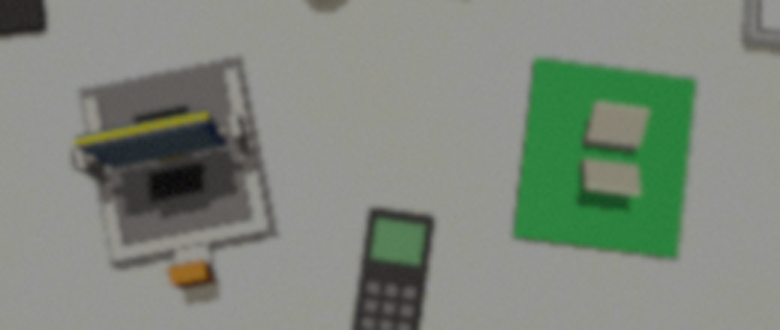

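Emit:
carry_out(motion="0.2 -0.12 -0.1 0 0 0 85;0.34 -0.2 -0.1 0 0 0 85;0.34 -0.2 -0.1 0 0 0 85;0.34 -0.2 -0.1 0 0 0 85;0.34 -0.2 -0.1 0 0 0 85;0.34 -0.2 -0.1 0 0 0 85;0.34 -0.2 -0.1 0 0 0 85;0.34 -0.2 -0.1 0 0 0 85;0.34 -0.2 -0.1 0 0 0 85;0.34 -0.2 -0.1 0 0 0 85")

```text
clock: 2.03
ee_pos: [0.4335, -0.325, 0.3321]
tcp_rot: [[0.961, 0.275, 0.0], [0.275, -0.961, -0.001], [0.0, 0.001, -1.0]]
ft_force: [1.2, 0.4, 0.3]
gripper_width: 0.0849
grip_force: 0.0
```

Emit:
carry_out(motion="0.34 -0.2 -0.1 0 0 0 85;0.34 -0.2 0 0 0 0 85;0.3 -0.1 0 0 0 0 85;0.2 -0.1 0 0 0 0 85;0 0 0 0 0 0 85")

```text
clock: 2.45
ee_pos: [0.5331, -0.2311, 0.3409]
tcp_rot: [[0.959, 0.282, 0.001], [0.282, -0.959, 0.003], [0.002, -0.002, -1.0]]
ft_force: [-0.4, 0.1, -0.3]
gripper_width: 0.0852
grip_force: 0.0
```

```bash
cat >> h.py <<'E'
def wcam(o=None):
    o=o or monitor.get_obs(); T=np.eye(4);T[:3,:3]=o['tcp_rot'];T[:3,3]=o['ee_pos']
    m=camera_model('wrist'); return T@np.array(m['hand_eye']),np.array(m['mtx']),np.array(m['dist_coeffs'])
def wplane(W,px,z):
    H,K,d=W; u=cv2.undistortPoints(np.array([[px]],float),K,d)[0,0]
    o=H[:3,3]; r=H[:3,:3]@np.array([u[0],u[1],1]); return (o+r*(z-o[2])/r[2])[:2]
def wproj(W,X):
    H,K,d=W; Hi=np.linalg.inv(H); rv=cv2.Rodrigues(Hi[:3,:3])[0]
    return cv2.projectPoints(np.array(X,float).reshape(-1,3),rv,Hi[:3,3],K,d)[0][:,0]
E
python3 - <<'E'
from h import *
o=monitor.get_obs(); W=wcam(o); im=save('wrist','w1')
print(o['clock'],o['ee_pos'].round(4),np.round(o['qpos'],2))
mm,s,cc=seg(im,(45,90,50),(80,255,255)); print(s)
cn=max(cv2.findContours(mm,0,cv2.CHAIN_APPROX_NONE)[0],key=len)[:,0]
P=np.array([wplane(W,p,.012) for p in cn]); print(cv2.minAreaRect((P*1000).astype(np.float32)))
E
```

```text
2.45 [ 0.5331 -0.2311  0.3409] [ 0.47  0.31 -0.2   1.5   0.06  1.34 -1.02]
[  242    59   193   203 18570]
((564.550048828125, -240.50123596191406), (188.66419982910156, 208.48580932617188), 81.55347442626953)
```

View pics/w1.png

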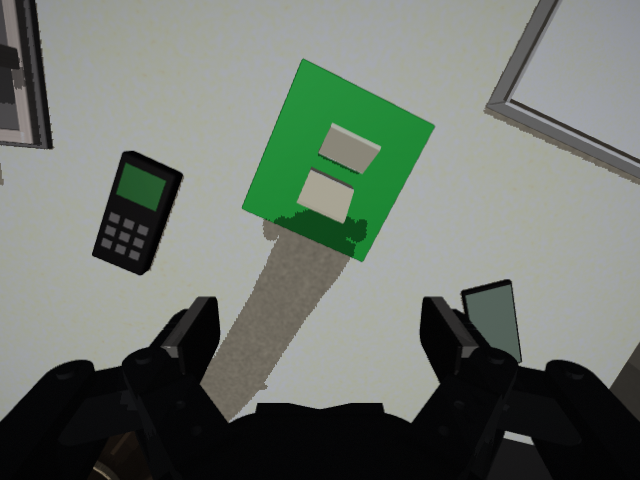

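Emit:
carry_out(motion="0.02 -0.2 0 0 0 0 85;0.02 -0.39 0 0 0 0 85;0.02 -0.39 0 0 0 0 85;0.02 -0.39 0 0 0 0 85;0.02 -0.39 0 0 0 0 85;0.02 -0.39 0 0 0 0 85;0.02 -0.39 0 0 0 0 85;0.03 -0.39 0 0 0 0 85;0.03 -0.39 0 0 0 0 85;0.03 -0.39 0 0 0 0 85")

```text
clock: 3.33
ee_pos: [0.4488, 0.1268, 0.3417]
tcp_rot: [[0.962, 0.273, 0.001], [0.273, -0.962, -0.001], [0.001, 0.001, -1.0]]
ft_force: [1.3, -0.0, -0.7]
gripper_width: 0.0848
grip_force: 0.0
```

Emit:
carry_out(motion="0.03 -0.39 0 0 0 0 85;0.02 -0.36 0 0 0 0 85;0 -0.2 0 0 0 -0.0778 85;0 0 0.05 0 0 -0.0778 85;0 0 0.05 0 0 -0.0778 85;0 0 0.1 0 0 -0.0778 85;0 0 0.1 0 0 -0.0778 85;0 0 0.1 0 0 -0.0778 85;0 0 0.1 0 0 -0.0778 85;0 0 0.1 0 0 -0.0778 85")

```text
clock: 4.17
ee_pos: [0.4286, 0.2179, 0.2809]
tcp_rot: [[0.305, 0.952, 0.001], [0.952, -0.305, -0.001], [-0.001, 0.001, -1.0]]
ft_force: [-0.2, 0.1, 0.3]
gripper_width: 0.0851
grip_force: 0.0
```

Emit:
carry_out(motion="0 0 0 0 0 -0.0778 85;0 0 0 0 0 -0.0778 85;0 0 0 0 0 -0.0778 85;0 0 0 0 0 -0.0778 85;0 0 0 0 0 0 85")

```text
clock: 4.58
ee_pos: [0.4286, 0.2179, 0.2813]
tcp_rot: [[-0.177, 0.984, 0.0], [0.984, 0.177, -0.001], [-0.001, 0.0, -1.0]]
ft_force: [0.4, -0.3, -0.2]
gripper_width: 0.0848
grip_force: 0.0
```

```bash
python3 - <<'E'
from h import *
o=monitor.get_obs(); W=wcam(o); im=save('wrist','w2')
print(o['clock'],o['ee_pos'].round(4),o['tcp_rot'].round(3),np.round(o['qpos'],2))
mm,s,cc=seg(im,(4,130,80),(20,255,255)); print(s,cc)
cn=max(cv2.findContours(mm,0,cv2.CHAIN_APPROX_NONE)[0],key=len)[:,0]
P=np.array([wplane(W,p,.127) for p in cn]); print(cv2.minAreaRect((P*1000).astype(np.float32)), wplane(W,cc,.127))
E
```

```text
4.5833 [0.4286 0.2179 0.2813] [[-0.177  0.984  0.   ]
 [ 0.984  0.177 -0.001]
 [-0.001  0.    -1.   ]] [ 0.03  0.24 -0.74  1.79  0.18  1.18 -0.58]
[ 316  177   23   59 1248] [327.15865385 206.92708333]
((432.4266052246094, 231.72366333007812), (19.035024642944336, 51.6717414855957), 11.095588684082031) [0.43253234 0.23156617]
```

View pics/w2.png

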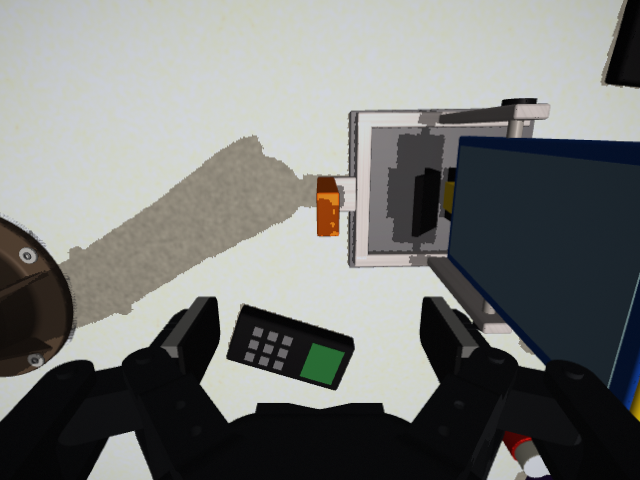

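```bash
python3 - <<'E'
from h import *
im=cv2.imread('pics/w2.png')[:,:,::-1].copy(); W=wcam()
mm,s,cc=seg(im,(4,130,190),(20,255,255)); print(s,cc)
cn=max(cv2.findContours(mm,0,cv2.CHAIN_APPROX_NONE)[0],key=len)[:,0]
P=np.array([wplane(W,p,.127) for p in cn]); print(cv2.minAreaRect((P*1000).astype(np.float32)), wplane(W,cc,.127))
g=im.astype(int).sum(2)
# front bar inner edge (x=-84): bright bar -> grey plinth ; subpixel by max gradient
pts=[]
for r in list(range(130,172,3))+list(range(222,250,3)):
    d=np.convolve(g[r,355:385],[1,1,-1,-1],'valid'); k=np.argmax(d*-1) if abs(d.min())>abs(d.max()) else np.argmax(d); pts.append((355+k+1.5,r))
p=np.array(pts); Q=np.array([wplane(W,x,.026) for x in p])
c=np.polyfit(Q[:,1],Q[:,0],1); res=Q[:,0]-np.polyval(c,Q[:,1]); k=abs(res)<.002; c=np.polyfit(Q[k,1],Q[k,0],1)
print('edge yaw',-np.arctan(c[0]),k.sum(),len(k),'std',res[k].std()); y=-np.arctan(c[0])
print('x at y=.2316',np.polyval(c,.2316))
# predicted px for stand model
for hx,hy,yaw in ((.4325,.2290,.18),):
    R=np.array([[np.cos(yaw),-np.sin(yaw)],[np.sin(yaw),np.cos(yaw)]])
    M=[(-125,-20,115),(-145,20,115),(-100,-90,14),(-100,90,14),(-84,-74,14),(-84,74,14),(0,0,21)]
    X=[np.r_[R@np.array([(m[0]+135)/1e3,m[1]/1e3])+[hx,hy],m[2]/1e3+.012] for m in M]; print(wproj(W,X).round(1).tolist())
E
```

```text
[317 193  22  12 176] [329.47159091 197.10227273]
((431.5782470703125, 239.04238891601562), (18.23851203918457, 9.624372482299805), 9.771808624267578) [0.43300166 0.24054935]
edge yaw 0.1710803630666465 14 24 std 0.0011163846485464743
x at y=.2316 0.4684273447061766
[[337.9, 231.8], [314.8, 187.2], [353.8, 263.6], [356.9, 107.5], [367.2, 251.1], [371.3, 123.0], [444.1, 190.8]]
```

```bash
python3 -c "
import cv2
im=cv2.imread('pics/w2.png')[95:275,300:560]; cv2.imwrite('pics/w2z.png',cv2.resize(im,None,fx=3,fy=3,interpolation=cv2.INTER_CUBIC))"
```

```text
(no output)
```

View pics/w2z.png

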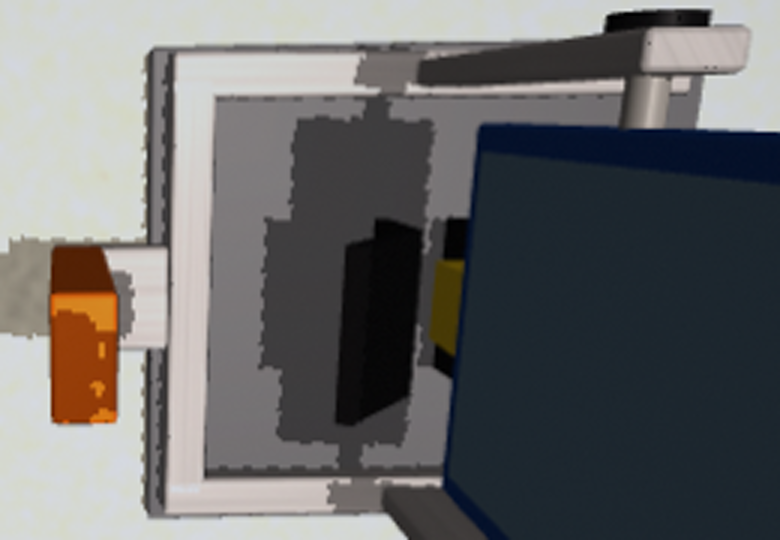

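```bash
python3 - <<'E'
from h import *
from scipy.optimize import least_squares
W=wcam()
M=np.array([(-125,-20,115),(-145,20,115),(-125,20,115),(-145,-20,115),(-100,-90,14),(-100,90,14),(-84,-74,14),(-84,74,14)])/1e3
O=np.array([(339,235.7),(317.3,192.3),(339.3,192.3),(317.3,235.7),(355.7,265.7),(358.7,112.7),(368.3,251.7),(371.7,126.7)])
def f(p):
    c,s=np.cos(p[2]),np.sin(p[2]); R=np.array([[c,-s,0],[s,c,0],[0,0,1]]); return (wproj(W,(M+[.135,0,0])@R.T+[p[0],p[1],p[3]])-O).ravel()
r=least_squares(f,[.43,.23,.18,.012]); print(r.x.round(4),r.fun.reshape(-1,2).round(1).tolist())
r=least_squares(lambda p:f(np.r_[p,.012]),[.43,.23,.18]); print(r.x.round(4),abs(r.fun).max())
h=r.x;o=monitor.get_obs();T=o['tcp_rot'];d=np.array([h[0],h[1],.102-.019])-o['ee_pos']; print('tool shift mm',(T.T@d*1e3).round(1))
print('origin',h[:2]+.135*np.array([np.cos(h[2]),np.sin(h[2])]),'tool y yaw',np.arctan2(T[1,1],T[0,1]))
E
```

```text
[0.4352 0.2244 0.1859 0.0067] [[0.7, -0.4], [-0.4, -0.4], [0.5, -0.7], [0.4, -0.0], [-0.5, -0.1], [-1.2, -0.2], [0.1, 1.6], [0.0, 0.8]]
[0.4347 0.2254 0.1849] 2.288286789198537
tool shift mm [  6.3   7.3 198.2]
origin [0.56740258 0.25021874] tool y yaw 0.17068956376853975
```

Emit:
carry_out(motion="0.02 0.02 0.1 0 0 -0.009 85;0.02 0.03 0.2 0 0 0 85;0.02 0.02 0.25 0 0 0 85;0 0 0.28 0 0 0 85;0 0 0.28 0 0 0 85;0 0 0.26 0 0 0 85;0 0 0.24 0 0 0 85;0 0 0.2 0 0 0 85;0 0 0.12 0 0 0 85;0 0 0.07 0 0 0 85")

```text
clock: 5.47
ee_pos: [0.433, 0.2257, 0.079]
tcp_rot: [[-0.185, 0.983, -0.003], [0.983, 0.185, -0.001], [-0.001, -0.003, -1.0]]
ft_force: [-0.2, 0.9, -0.5]
gripper_width: 0.0849
grip_force: 0.0
```

```bash
python3 - <<'E'
from h import *
o=monitor.get_obs(); W=wcam(o); im=save('wrist','w3')
print(o['clock'],o['ee_pos'].round(4),o['tcp_rot'].round(4).tolist(),o['ft_force'].round(1))
E
```

```text
5.4667 [0.433  0.2257 0.079 ] [[-0.1849, 0.9828, -0.0025], [0.9828, 0.1849, -0.0014], [-0.0009, -0.0028, -1.0]] [-0.2  0.9 -0.5]
```

View pics/w3.png

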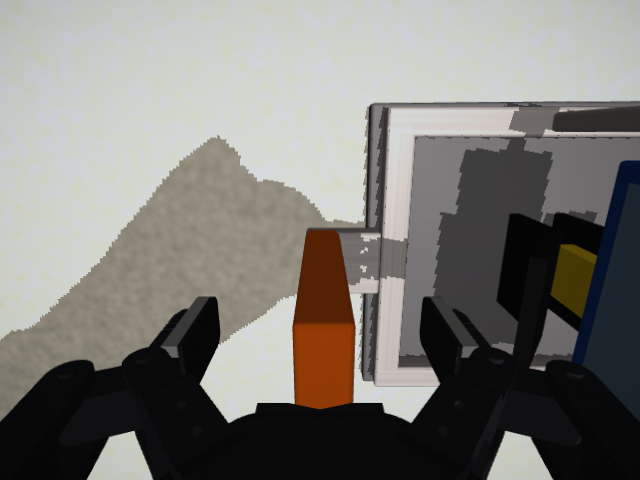

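Emit:
carry_out(motion="0 0 0 0 0 0 15;0 0 0 0 0 0 0;0 0 0 0 0 0 0;0 0 0 0 0 0 0;0 0 0 0 0 0 0;0 0 0 0 0 0 0;0 0 0 0 0 0 0;0 0 0 0 0 0 0")

```text
clock: 6.18
ee_pos: [0.4344, 0.2266, 0.082]
tcp_rot: [[-0.187, 0.982, 0.001], [0.982, 0.187, 0.0], [-0.0, 0.001, -1.0]]
ft_force: [-0.7, -1.6, 6.1]
gripper_width: 0.0197
grip_force: 58.8
```

```bash
cat >> h.py <<'E'
def edge(im):
    s=seg(im,(20,120,50),(35,255,255),(440,130,640,420))
    if s is None: return None
    mm,st,_=s; r0=st[1]; rows=[r for r in range(r0+5,r0+36) if mm[r].any()]
    cols=np.array([np.argmax(mm[r]) for r in rows],float); rows=np.array(rows)
    c=np.polyfit(rows,cols,1); res=cols-np.polyval(c,rows); k=abs(res)<1.5
    return np.polyfit(rows[k],cols[k],1) if k.sum()>8 else c, rows.mean(), abs(res).max(), st
E
python3 - <<'E'
from h import *
o=monitor.get_obs(); im=save('wrist','w4')
print(o['clock'],o['ee_pos'].round(4),o['tcp_rot'].round(4).tolist(),o['ft_force'].round(1),o['moment'].round(2),o['grip_force'],o['gripper_width'])
print(edge(im)); print(edge(cv2.imread('pics/w3.png')[:,:,::-1].copy()))
E
```

```text
6.1833 [0.4344 0.2266 0.082 ] [[-0.1872, 0.9823, 0.0011], [0.9823, 0.1872, 0.0001], [-0.0001, 0.0011, -1.0]] [-0.7 -1.6  6.1] [-0.24  0.26  0.03] 58.82886350154877 0.019702573009377552
(array([-2.01209677e-01,  6.02312903e+02]), np.float64(264.0), np.float64(0.42217741935473896), array([ 544,  244,   44,   72, 2092], dtype=int32))
(array([-2.02419355e-01,  6.10438710e+02]), np.float64(264.0), np.float64(0.42903225806469436), array([ 551,  244,   46,   74, 2198], dtype=int32))
```

View pics/w4.png

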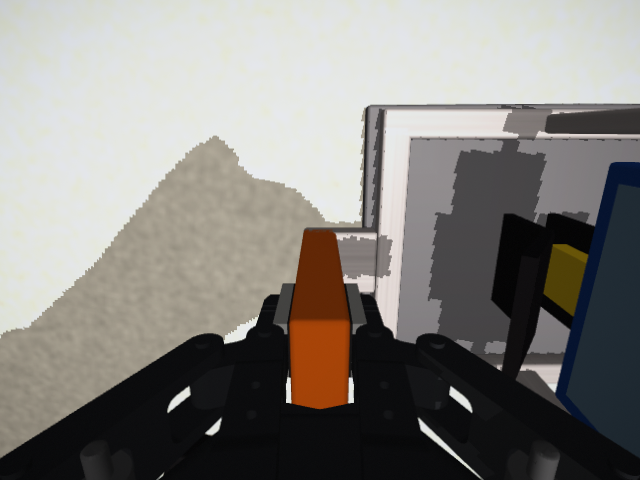

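```bash
cat >> h.py <<'E'
from scipy.optimize import least_squares, brentq
def baredge(im,rows=None):
    # inner edge of front bar (bright bar -> darker), subpixel, near col 385-430
    g=cv2.GaussianBlur(im,(1,5),0).astype(float).sum(2); out=[]
    for r in rows if rows is not None else range(150,225,3):
        d=g[r,370:440]; d=np.convolve(d,[-1,-1,0,1,1],'valid'); k=int(np.argmin(d))
        if 0<k<len(d)-1: a,b,c=d[k-1:k+2]; out.append((372+k+.5*(a-c)/(a-2*b+c),r))
    return np.array(out)
def stand2tool(x0,lat,yaw,sag,z):
    # stand pose in tool frame: handle point (-135,0,90) at tool (lat,x0,z); axes: stand x=tool y, y=tool x, z=-tool z
    A=np.array([[0,1,0],[1,0,0],[0,0,-1.]]); c,s=np.cos(yaw),np.sin(yaw)
    Ry=cv2.Rodrigues(np.array([0,sag,0.]))[0]; R=A@np.array([[c,-s,0],[s,c,0],[0,0,1]])@Ry
    return R,np.array([lat,x0,z])-R@np.array([-.135,0,.09])
WT=(np.array(camera_model('wrist')['hand_eye']),np.array(camera_model('wrist')['mtx']),np.array(camera_model('wrist')['dist_coeffs']))
def px(R,t,X): return wproj(WT,np.atleast_2d(X)@R.T+t)
def tailcol(R,t,th,row):
    c,s=np.cos(th),np.sin(th); Ry=np.array([[c,0,s],[0,1,0],[-s,0,c]])
    P=px(R,t,(np.array([[-.005,y,-.129] for y in (-.015,0,.015)])@Ry.T)+[0,0,.15]); return np.interp(row,P[:,1],P[:,0]) if P[0,1]<P[-1,1] else np.interp(row,P[::-1,1],P[::-1,0])
def theta(im,R,t):
    e=edge(im)
    if e is None: return None
    c,row,_,_=e; col=np.polyval(c,row); f=lambda th: tailcol(R,t,th,row)-col
    return brentq(f,-.3,.3) if f(-.3)*f(.3)<0 else None
E
python3 - <<'E'
from h import *
im=cv2.imread('pics/w4.png')[:,:,::-1].copy(); E=baredge(im); print(E[::4].round(1).tolist())
o=monitor.get_obs(); z0=o['ee_pos'][2]-.102
def f(p):
    R,t=stand2tool(p[0],p[1],p[2],p[3],z0); a,b=px(R,t,[[-.084,-.074,.014],[-.084,.074,.014]])
    c=px(R,t,[[-.1,.09,.014]])[0]; 
    return np.r_[ (np.interp(E[:,1],[b[1],a[1]],[b[0],a[0]])-E[:,0]), (b-[411,138.5]), p[0]/.002, p[3]/.004]
r=least_squares(f,[0,0,0,0]); print(r.x.round(4),r.fun[[0,10,-5,-4,-3]].round(2))
R,t=stand2tool(*r.x,z0); print('tail corners',px(R,t,[[-.005,.015,.021],[-.005,-.015,.021]]).round(1), 'outer',px(R,t,[[-.1,.09,.014],[-.1,-.09,.014]]).round(1))
print('theta',theta(im,R,t),[tailcol(R,t,th,264).round(1) for th in (-.1,-.05,0,.05,.1)])
np.save('base.npy',np.r_[r.x,z0])
E
```

```text
[[382.6, 150.0], [381.9, 162.0], [381.3, 174.0], [380.7, 186.0], [380.2, 198.0], [379.5, 210.0], [379.0, 222.0]]
[-0.0186  0.0039 -0.0783  0.0064] [  3.88   1.52  -1.94 -22.61  -3.15]
tail corners [[510.2 250.9]
 [498.6 297. ]] outer [[362.8 101.9]
 [332.8 381.7]]
theta -0.18927367371667594 [np.float64(528.6), np.float64(517.6), np.float64(506.9), np.float64(496.6), np.float64(486.5)]
```

```bash
python3 - <<'E'
s=open('h.py').read()
s=s.replace("k=int(np.argmin(d))","k=int(np.argmin(d[:30])) if side=='o' else 16+int(np.argmax(d[16:]))").replace("def baredge(im,rows=None):","def baredge(im,rows=None,side='o'):")
open('h.py','w').write(s)
E
python3 - <<'E'
from h import *
im=cv2.imread('pics/w4.png')[:,:,::-1].copy(); E=baredge(im); I=baredge(im,side='i'); print(I[::4].round(1).tolist())
o=monitor.get_obs(); z0=o['ee_pos'][2]-.102
def res(p,w=1):
    R,t=stand2tool(p[0],p[1],p[2],p[3],z0); q=px(R,t,[[-.084,-.074,.014],[-.084,.074,.014],[-.1,-.09,.014],[-.1,.09,.014]])
    L=lambda D,a,b: np.interp(D[:,1],[b[1],a[1]],[b[0],a[0]])-D[:,0]
    return np.r_[L(I,q[0],q[1]),L(E,q[2],q[3]),3*(q[1]-[411,138.5]), w*np.array([p[0]/.001,p[3]/.002])]
r=least_squares(res,[0,0,0,0],loss='soft_l1'); print(r.x.round(4),res(r.x)[[0,12,24,26,38,49,-4,-3]].round(2))
R,t=stand2tool(*r.x,z0); print('tail corners',px(R,t,[[-.005,.015,.021],[-.005,-.015,.021]]).round(1))
print('theta',theta(im,R,t),[tailcol(R,t,th,264).round(1) for th in (-.1,-.05,0,.05,.1)])
np.save('base.npy',np.r_[r.x,z0])
E
```

```text
[[408.7, 150.0], [407.7, 162.0], [406.8, 174.0], [406.0, 186.0], [405.2, 198.0], [404.6, 210.0], [403.9, 222.0]]
[-0.0007 -0.002   0.002   0.0014] [ 1.39  1.51  1.06 -1.17 -1.29 -1.18 -0.21 -0.02]
tail corners [[541.7 243.9]
 [532.6 290.8]]
theta -0.05312273293352085 [np.float64(559.6), np.float64(548.5), np.float64(537.8), np.float64(527.5), np.float64(517.5)]
```

Emit:
carry_out(motion="0 0 -0.02 0 0 0 0;0 0 -0.03 0 0 0 0;0 0 -0.03 0 0 0 0;0 0 -0.02 0 0 0 0;0 0 0 0 0 0 0")

```text
clock: 6.65
ee_pos: [0.4339, 0.2263, 0.0915]
tcp_rot: [[-0.187, 0.982, -0.0], [0.982, 0.187, -0.0], [-0.0, -0.0, -1.0]]
ft_force: [-0.2, 1.8, -6.4]
gripper_width: 0.0192
grip_force: 58.9
```

```bash
cat >> h.py <<'E'
def barcols(im):
    E=baredge(im); I=baredge(im,side='i'); return np.array([np.median(E[:,0]-np.polyval(np.polyfit(E[:,1],E[:,0],1),E[:,1]))+np.polyval(np.polyfit(E[:,1],E[:,0],1),186), np.polyval(np.polyfit(I[:,1],I[:,0],1),186)])
def phi(o): return -np.arcsin(o['tcp_rot'][2,1])
E
python3 - <<'E'
from h import *
b=np.load('base.npy'); x0,lat,yaw,sag,z0=b
im0=cv2.imread('pics/w4.png')[:,:,::-1].copy(); o=monitor.get_obs(); im=save('wrist','w5')
def model(ds): R,t=stand2tool(x0,lat,yaw,sag+ds,z0); q=px(R,t,[[-.1,.0,.014],[-.084,0,.014]]); return q[:,0]
print('bars',barcols(im0).round(2),barcols(im).round(2),'sens px/10mrad',(model(.01)-model(0)).round(2))
print(o['clock'],o['ee_pos'].round(4),'phi',phi(o),'rollx',o['tcp_rot'][2,0],o['ft_force'].round(2),o['moment'].round(2),o['grip_force'])
R,t=stand2tool(*b); print(theta(im,R,t)); print(edge(im))
print(np.array(camera_model('wrist')['mtx']).round(1).tolist())
E
```

```text
bars [380.74 406.16] [380.17 405.55] sens px/10mrad [-1.33 -1.43]
6.65 [0.4339 0.2263 0.0915] phi 0.0001300745567933719 rollx -8.785822884137761e-05 [-0.23  1.81 -6.44] [-0.04  0.64  0.07] 58.8580048084259
-0.03551769836405907
(array([-1.97580645e-01,  5.97548387e+02]), np.float64(264.0), np.float64(0.4395161290320857), array([ 540,  244,   48,   72, 2262], dtype=int32))
[[346.4, 0.0, 319.4], [0.0, 346.4, 236.8], [0.0, 0.0, 1.0]]
```

View pics/w5.png

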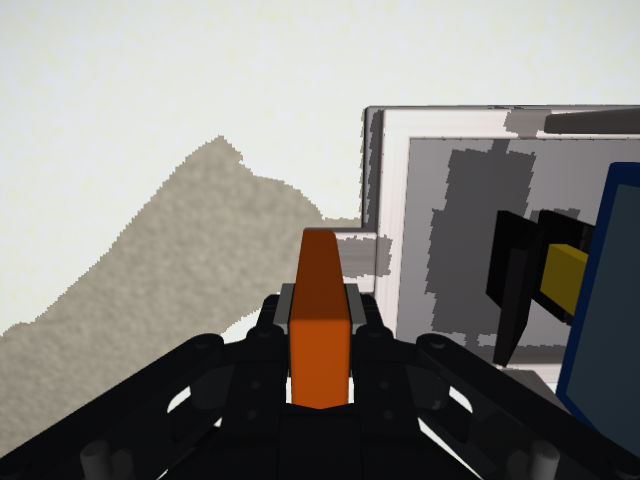

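```bash
python3 - <<'E'
from h import *
b=np.load('base.npy');R,t=stand2tool(*b)
for i in range(3):
    o=monitor.get_obs(); im=save('wrist','w6%d'%i); print(o['clock'],theta(im,R,t),barcols(im).round(2),phi(o),o['ft_force'].round(1),o['moment'].round(2))
im=save('scene','s6'); 
E
```

```text
6.7 -0.03266227447485414 [380.18 405.54] 0.0002038574627362727 [ 0.   0.4 -6.7] [-0.1   0.59  0.06]
6.75 -0.029952216995968905 [380.18 405.54] 0.00032589475394997333 [-0.1 -0.5 -6.5] [-0.08  0.65 -0.01]
6.8 -0.027237212809811964 [380.17 405.54] 0.00036242166408830147 [ 0.  -0.6 -6.5] [-0.08  0.63 -0.03]
```

```bash
cat > step.py <<'E'
import sys,json
from h import *
# usage: step.py nrows npics "x;x.." "z;z.." "yaw;.."  (norm lists or single values), optional phi target offset
B,D=15.5,.33; b=np.load('base.npy'); R,t=stand2tool(*b); dt=1/120; ROW=1/12
S=json.load(open('s.json')); x=np.array(S['x']); P=np.array(S['P'])
def prop1(x,ph):
    th,w,d,A=x; w2=w+dt*(A*th+B*(ph+d)-D*w); return np.array([th+dt*(w+w2)/2,w2,d,A])
def prop(x,P,p0,p1,T):
    n=max(1,round(T/dt))
    for i in range(n):
        ph=p0+(p1-p0)*(i+.5)/n
        F=np.array([[1+dt*dt*x[3]/2,dt,dt*dt*B/2,0],[dt*x[3],1-dt*D,dt*B,dt*x[0]],[0,0,1,0],[0,0,0,1]])
        x=prop1(x,ph); P=F@P@F.T+np.diag([0,(.12**2)*dt*.1,(1e-3)**2*dt,.01*dt])
    return x,P
def upd(x,P,z,ph,s=.0015):
    H=np.array([1,0,-1,0.]); inn=z-(x[0]-x[2]-ph); k=P@H/(H@P@H+s*s); return x+k*inn,P-np.outer(k,H@P),inn
o=monitor.get_obs(); ph=S['ph']; pl=S['plan']; pe=phi(o)
if pl:
    err=(pe-pl[-1])
    for i,p in enumerate(pl):
        q=p+err*(i+1)/len(pl); x,P=prop(x,P,ph,q,ROW); ph=q
    dtm=o['clock']-S['clock']-len(pl)*ROW; print('phi cmd/meas %.4f %.4f extra dt %.3f'%(pl[-1],pe,dtm))
n,k=int(sys.argv[1]),int(sys.argv[2])
for i in range(k):
    o=monitor.get_obs(); im=snapshot('wrist'); z=theta(im,R,t); p=phi(o)
    if z is None: print('NO TAIL'); cv2.imwrite('pics/lost%.2f.png'%o['clock'],im[:,:,::-1])
    else: x,P,inn=upd(x,P,z,p); print('t %.2f rel %.4f inn %.4f'%(o['clock'],z,inn),end=' | ')
    x,P=prop(x,P,p,p,.05)
cv2.imwrite('pics/last.png',im[:,:,::-1])
o=monitor.get_obs(); p=phi(o); e=o['ee_pos']; T=o['tcp_rot']
print('\nclock %.2f pos %s yaw %.4f phi %.4f F %s'%(o['clock'],e.round(4),np.arctan2(T[1,1],T[0,1]),p,o['ft_force'].round(1)))
print('th %.4f w %.4f d %.4f A %.2f  sd %s bars %s'%(*x,np.sqrt(np.diag(P)).round(4),barcols(im).round(1)))
L=lambda s:(lambda v: v+[v[-1]]*(n-len(v)))([float(a) for a in s.split(';')])
X,Z,Y=[L(a) if a else [0]*n for a in (sys.argv[3:6]+['','',''])[:3]]; Yy=L(sys.argv[6]) if len(sys.argv)>6 else [0]*n
y=x.copy(); plan=[];out=[];q=p;k1,k2=1.1,.5
for i in range(n):
    g=y.copy()
    for _ in range(5): g=prop1(g,q)          # look half a row ahead
    want=-(k1*g[0]+k2*g[1])-g[2]; d=np.clip(want-q,-.025,.025); nd=round(d/(np.pi/2),4); d=nd*np.pi/2
    for j in range(10): y=prop1(y,q+d*(j+.5)/10)
    q+=d; plan.append(q); out.append('%g %g %g %g 0 %g 0'%(X[i],round(Yy[i]-1.24*nd,4),Z[i],nd,Y[i]))
print(';'.join(out)); print('pred end th %.4f w %.4f phi %.4f'%(y[0],y[1],q))
json.dump(dict(x=x.tolist(),P=P.tolist(),ph=p,plan=plan,clock=o['clock']),open('s.json','w'))
E
python3 - <<'E'
import json,sys; import numpy as np
# seed with earlier measurements
json.dump(dict(x=[-.0272+.0004+.006,.055,.006,4.0],P=np.diag([.004**2+.002**2,.01**2,.004**2,1.0]).tolist(),ph=.0004,plan=[],clock=6.9),open('s.json','w'))
import numpy as np
S=json.load(open('s.json')); P=np.array(S['P']); P[0,2]=P[2,0]=.004**2
# propagate 0.1 s by hand: th+=w*.1
S['x'][0]+=.0055; S['P']=P.tolist(); json.dump(S,open('s.json','w'))
E
python3 step.py 6 1 "" "-0.05;-0.1;-0.14" ""
```

```text
t 6.90 rel -0.0226 inn -0.0008 | 
clock 6.95 pos [0.4339 0.2264 0.0911] yaw 0.1885 phi 0.0004 F [ 0.2  0.6 -6.6]
th -0.0131 w 0.0561 d 0.0060 A 4.00  sd [0.0043 0.0136 0.004  1.0002] bars [380.2 405.5]
0 0.0185 -0.05 -0.0149 0 0 0;0 -0.0073 -0.1 0.0059 0 0 0;0 -0.0032 -0.14 0.0026 0 0 0;0 -0.0015 -0.14 0.0012 0 0 0;0 -0.0007 -0.14 0.0006 0 0 0;0 -0.0004 -0.14 0.0003 0 0 0
pred end th -0.0021 w 0.0053 phi -0.0064
```

Emit:
carry_out(motion="0 0.0185 -0.05 -0.0149 0 0 0;0 -0.0073 -0.1 0.0059 0 0 0;0 -0.0032 -0.14 0.0026 0 0 0;0 -0.0015 -0.14 0.0012 0 0 0;0 -0.0007 -0.14 0.0006 0 0 0;0 -0.0004 -0.14 0.0003 0 0 0")

```text
clock: 7.45
ee_pos: [0.4335, 0.2264, 0.1632]
tcp_rot: [[-0.188, 0.982, 0.008], [0.982, 0.188, 0.001], [-0.0, 0.008, -1.0]]
ft_force: [0.5, -0.0, -6.2]
gripper_width: 0.0192
grip_force: 59.8
```

```bash
python3 step.py 5 2 "" "-0.14;-0.14;-0.12;-0.08;-0.04" ""
```

```text
phi cmd/meas -0.0064 -0.0078 extra dt 0.000
t 7.45 rel -0.0120 inn -0.0108 | t 7.50 rel -0.0126 inn -0.0023 | 
clock 7.55 pos [0.4348 0.2274 0.1644] yaw 0.1887 phi -0.0116 F [-0.  -0.7 -6.2]
th -0.0226 w -0.0618 d 0.0034 A 4.05  sd [0.0039 0.0213 0.0027 1.0001] bars [379.9 405.6]
0 -0.0197 -0.14 0.0159 0 0 0;0 -0.0197 -0.14 0.0159 0 0 0;0 -0.0006 -0.12 0.0005 0 0 0;0 0.018 -0.08 -0.0145 0 0 0;0 0.0082 -0.04 -0.0066 0 0 0
pred end th -0.0274 w 0.0463 phi 0.0060
```

```bash
python3 - <<'E'
s=open('step.py').read()
s=s.replace("s=.0015","s=.0007")
s=s.replace("o=monitor.get_obs(); ph=S['ph']","""C=2.0
def piv(o): T=o['tcp_rot']; h=T[:2,1]/np.linalg.norm(T[:2,1]); return (o['ee_pos']+T@np.array([0,.135,-.079]))[:2],h
def dxp(o):
    p,h=piv(o); m=h+np.array(S['h']); return (p-np.array(S['xp']))@m/np.linalg.norm(m)
o=monitor.get_obs()
if 'xp' not in S: S['xp'],S['h']=piv(o)
ph=S['ph']""")
s=s.replace("x,P,inn=upd(x,P,z,p); print('t","dx=dxp(o); x,P,inn=upd(x,P,z+C*dx,p); print('dx %.1f ph %.4f t'%(dx*1e3,p)+'")
s=s.replace("o=monitor.get_obs(); p=phi(o); e=","o=monitor.get_obs(); x[0]-=C*dxp(o); p=phi(o); e=")
s=s.replace("clock=o['clock'])","clock=o['clock'],xp=piv(o)[0].tolist(),h=piv(o)[1].tolist())")
s=s.replace("print('dx %.1f ph %.4f t'%(dx*1e3,p)+' %.2f","print('dx %.1f ph %.4f'%(dx*1e3,p),'t %.2f")
open('step.py','w').write(s)
import json,numpy as np
S=json.load(open('s.json')); S['plan']=[]; S['x']=[-.0226,-.03,.005,4.0]; P=np.diag([.005**2+.004**2,.04**2,.004**2,1.0]); P[0,2]=P[2,0]=.004**2; S['P']=P.tolist(); json.dump(S,open('s.json','w'))
E
grep -n "dx" step.py; python3 step.py 5 2 "" "-0.05;-0.1;-0.1;-0.06;-0.02" ""
```

```text
19:def dxp(o):
33:    else: dx=dxp(o); x,P,inn=upd(x,P,z+C*dx,p); print('dx %.1f ph %.4f'%(dx*1e3,p),'t %.2f rel %.4f inn %.4f'%(o['clock'],z,inn),end=' | ')
36:o=monitor.get_obs(); x[0]-=C*dxp(o); p=phi(o); e=o['ee_pos']; T=o['tcp_rot']
dx 0.0 ph -0.0116 t 7.55 rel -0.0149 inn 0.0011 | dx -0.5 ph -0.0098 t 7.60 rel -0.0186 inn -0.0011 | 
clock 7.65 pos [0.4338 0.2262 0.1622] yaw 0.1884 phi -0.0079 F [-0.2 -0.5 -8.7]
th -0.0254 w -0.0651 d 0.0049 A 4.01  sd [0.0045 0.0215 0.004  1.0004] bars [380.2 405.9]
0 -0.0197 -0.05 0.0159 0 0 0;0 -0.0197 -0.1 0.0159 0 0 0;0 0.0062 -0.1 -0.005 0 0 0;0 0.0164 -0.06 -0.0132 0 0 0;0 0.0077 -0.02 -0.0062 0 0 0
pred end th -0.0282 w 0.0493 phi 0.0037
```

Emit:
carry_out(motion="0 -0.0197 -0.05 0.0159 0 0 0;0 -0.0197 -0.1 0.0159 0 0 0;0 0.0062 -0.1 -0.005 0 0 0;0 0.0164 -0.06 -0.0132 0 0 0;0 0.0077 -0.02 -0.0062 0 0 0")

```text
clock: 8.07
ee_pos: [0.4341, 0.2269, 0.1958]
tcp_rot: [[-0.188, 0.982, -0.001], [0.982, 0.188, 0.0], [0.0, -0.001, -1.0]]
ft_force: [0.2, -0.7, -6.4]
gripper_width: 0.0192
grip_force: 60.0
```

```bash
python3 step.py 6 2 "" "-0.05;-0.1;-0.05;0" ""
```

```text
phi cmd/meas 0.0037 0.0011 extra dt 0.000
dx 1.1 ph 0.0011 t 8.07 rel -0.0337 inn 0.0039 | dx 0.8 ph 0.0010 t 8.12 rel -0.0300 inn 0.0002 | 
clock 8.17 pos [0.4334 0.2264 0.1954] yaw 0.1891 phi 0.0027 F [ 0.3 -0.4 -6.1]
th -0.0201 w 0.0559 d 0.0057 A 3.94  sd [0.0037 0.0192 0.003  0.9666] bars [380.2 405.9]
0 0.0138 -0.05 -0.0111 0 0 0;0 -0.0037 -0.1 0.003 0 0 0;0 -0.0017 -0.05 0.0014 0 0 0;0 -0.0009 0 0.0007 0 0 0;0 -0.0004 0 0.0003 0 0 0;0 -0.0002 0 0.0002 0 0 0
pred end th -0.0055 w 0.0126 phi -0.0059
```

Emit:
carry_out(motion="0 0.0138 -0.05 -0.0111 0 0 0;0 -0.0037 -0.1 0.003 0 0 0;0 -0.0017 -0.05 0.0014 0 0 0;0 -0.0009 0 0.0007 0 0 0;0 -0.0004 0 0.0003 0 0 0;0 -0.0002 0 0.0002 0 0 0")

```text
clock: 8.67
ee_pos: [0.4341, 0.2262, 0.2147]
tcp_rot: [[-0.187, 0.982, 0.003], [0.982, 0.187, 0.0], [-0.0, 0.003, -1.0]]
ft_force: [-0.6, -0.6, -6.4]
gripper_width: 0.0188
grip_force: 60.0
```

```bash
python3 step.py 7 2 "-0.02;-0.05;-0.08;-0.1;-0.1;-0.08;-0.04" "" ""
```

```text
phi cmd/meas -0.0059 -0.0034 extra dt 0.000
dx 0.1 ph -0.0034 t 8.67 rel -0.0169 inn -0.0106 | dx 0.1 ph -0.0031 t 8.72 rel -0.0177 inn -0.0001 | 
clock 8.77 pos [0.434  0.2263 0.2147] yaw 0.1884 phi -0.0030 F [ 0.7 -0.1 -6.6]
th -0.0170 w -0.0138 d 0.0045 A 3.97  sd [0.0028 0.0172 0.0022 0.9628] bars [380.3 406. ]
-0.02 -0.0197 0 0.0159 0 0 0;-0.05 0.0105 0 -0.0085 0 0 0;-0.08 0.0055 0 -0.0044 0 0 0;-0.1 0.0026 0 -0.0021 0 0 0;-0.1 0.0012 0 -0.001 0 0 0;-0.08 0.0006 0 -0.0005 0 0 0;-0.04 0.0002 0 -0.0002 0 0 0
pred end th -0.0078 w 0.0169 phi -0.0043
```

Emit:
carry_out(motion="-0.02 -0.0197 0 0.0159 0 0 0;-0.05 0.0105 0 -0.0085 0 0 0;-0.08 0.0055 0 -0.0044 0 0 0;-0.1 0.0026 0 -0.0021 0 0 0;-0.1 0.0012 0 -0.001 0 0 0;-0.08 0.0006 0 -0.0005 0 0 0;-0.04 0.0002 0 -0.0002 0 0 0")

```text
clock: 9.35
ee_pos: [0.4435, 0.1781, 0.215]
tcp_rot: [[-0.185, 0.983, 0.005], [0.983, 0.185, -0.0], [-0.001, 0.005, -1.0]]
ft_force: [0.5, -0.6, -6.3]
gripper_width: 0.0194
grip_force: 59.9
```

```bash
python3 step.py 8 2 "-0.04;-0.08;-0.12;-0.14;-0.14;-0.12;-0.08;-0.04" "" "0.002;0.004;0.006;0.007;0.007;0.006;0.004;0.002"
```

```text
phi cmd/meas -0.0043 -0.0051 extra dt -0.000
dx 0.2 ph -0.0051 t 9.35 rel -0.0120 inn -0.0037 | dx 0.3 ph -0.0050 t 9.40 rel -0.0123 inn -0.0002 | 
clock 9.45 pos [0.4435 0.179  0.2151] yaw 0.1864 phi -0.0052 F [-0.  -0.2 -6.3]
th -0.0133 w -0.0046 d 0.0042 A 3.95  sd [0.0025 0.0172 0.0019 0.9634] bars [380.3 406. ]
-0.04 -0.0155 0 0.0125 0 0.002 0;-0.08 0.0079 0 -0.0064 0 0.004 0;-0.12 0.0036 0 -0.0029 0 0.006 0;-0.14 0.0017 0 -0.0014 0 0.007 0;-0.14 0.0007 0 -0.0006 0 0.007 0;-0.12 0.0005 0 -0.0004 0 0.006 0;-0.08 0 0 -0 0 0.004 0;-0.04 0.0002 0 -0.0002 0 0.002 0
pred end th -0.0048 w 0.0106 phi -0.0042
```

Emit:
carry_out(motion="-0.04 -0.0155 0 0.0125 0 0.002 0;-0.08 0.0079 0 -0.0064 0 0.004 0;-0.12 0.0036 0 -0.0029 0 0.006 0;-0.14 0.0017 0 -0.0014 0 0.007 0;-0.14 0.0007 0 -0.0006 0 0.007 0;-0.12 0.0005 0 -0.0004 0 0.006 0;-0.08 0 0 0 0 0.004 0;-0.04 0.0002 0 -0.0002 0 0.002 0")

```text
clock: 10.12
ee_pos: [0.4556, 0.1035, 0.215]
tcp_rot: [[-0.126, 0.992, 0.004], [0.992, 0.126, -0.0], [-0.001, 0.004, -1.0]]
ft_force: [0.1, 0.7, -6.1]
gripper_width: 0.019
grip_force: 59.9
```

```bash
python3 step.py 8 2 "-0.04;-0.1;-0.16;-0.2;-0.2;-0.16;-0.1;-0.04" "" "0.002;0.006;0.009;0.012;0.012;0.009;0.006;0.002"
```

```text
phi cmd/meas -0.0042 -0.0040 extra dt 0.000
dx 0.3 ph -0.0040 t 10.12 rel -0.0030 inn 0.0023 | dx 0.3 ph -0.0040 t 10.17 rel -0.0023 inn -0.0000 | 
clock 10.22 pos [0.4555 0.1046 0.2151] yaw 0.1274 phi -0.0042 F [-0.4  0.5 -7. ]
th -0.0011 w 0.0168 d 0.0043 A 3.96  sd [0.0024 0.0174 0.0017 0.964 ] bars [380.3 405.6]
-0.04 0.0062 0 -0.005 0 0.002 0;-0.1 -0.0033 0 0.0027 0 0.006 0;-0.16 -0.0015 0 0.0012 0 0.009 0;-0.2 -0.0006 0 0.0005 0 0.012 0;-0.2 -0.0004 0 0.0003 0 0.012 0;-0.16 -0.0002 0 0.0002 0 0.009 0;-0.1 0 0 0 0 0.006 0;-0.04 0 0 0 0 0.002 0
pred end th 0.0005 w -0.0010 phi -0.0043
```

```bash
python3 step.py 9 1 "" "" "0.004;0.01;0.016;0.02;0.02;0.02;0.018;0.013;0.008"
```

```text
phi cmd/meas -0.0043 -0.0042 extra dt -0.667
dx 0.0 ph -0.0042 t 10.22 rel -0.0011 inn -0.0016 | 
clock 10.27 pos [0.4554 0.1054 0.2152] yaw 0.1287 phi -0.0043 F [-0.6  0.2 -6.5]
th -0.0012 w -0.0043 d 0.0042 A 3.94  sd [0.0023 0.0194 0.0016 0.9483] bars [380.3 405.6]
0 -0.0031 0 0.0025 0 0.004 0;0 0.0016 0 -0.0013 0 0.01 0;0 0.0007 0 -0.0006 0 0.016 0;0 0.0004 0 -0.0003 0 0.02 0;0 0.0001 0 -0.0001 0 0.02 0;0 0.0001 0 -0.0001 0 0.02 0;0 0 0 0 0 0.018 0;0 0 0 0 0 0.013 0;0 0 0 -0 0 0.008 0
pred end th -0.0005 w 0.0012 phi -0.0042
```

```bash
python3 - <<'E'
import json,numpy as np
S=json.load(open('s.json')); S['plan']=[]; S['x']=[.0002,.019,.0043,3.96]; P=np.diag([.0024**2,.012**2,.0017**2,.9]); P[0,2]=P[2,0]=.0017**2; S['P']=P.tolist(); json.dump(S,open('s.json','w'))
E
python3 step.py 9 1 "" "" "0.004;0.01;0.016;0.02;0.02;0.02;0.018;0.013;0.008"
```

```text
dx 0.0 ph -0.0043 t 10.27 rel 0.0002 inn -0.0000 | 
clock 10.32 pos [0.4553 0.1059 0.2152] yaw 0.1295 phi -0.0044 F [ 1.2  1.3 -6.3]
th 0.0010 w 0.0188 d 0.0043 A 3.96  sd [0.002  0.0146 0.0017 0.9489] bars [380.3 405.6]
0 0.0089 0 -0.0072 0 0.004 0;0 -0.0048 0 0.0039 0 0.01 0;0 -0.0022 0 0.0018 0 0.016 0;0 -0.0011 0 0.0009 0 0.02 0;0 -0.0004 0 0.0003 0 0.02 0;0 -0.0002 0 0.0002 0 0.02 0;0 -0.0001 0 0.0001 0 0.018 0;0 0 0 0 0 0.013 0;0 -0.0001 0 0.0001 0 0.008 0
pred end th 0.0011 w -0.0024 phi -0.0042
```

Emit:
carry_out(motion="0 0.0089 0 -0.0072 0 0.004 0;0 -0.0048 0 0.0039 0 0.01 0;0 -0.0022 0 0.0018 0 0.016 0;0 -0.0011 0 0.0009 0 0.02 0;0 -0.0004 0 0.0003 0 0.02 0;0 -0.0002 0 0.0002 0 0.02 0;0 -0.0001 0 0.0001 0 0.018 0;0 0 0 0 0 0.013 0;0 -0.0001 0 0.0001 0 0.008 0")

```text
clock: 11.07
ee_pos: [0.4553, 0.1056, 0.2151]
tcp_rot: [[0.075, 0.997, 0.004], [0.997, -0.075, 0.001], [0.001, 0.004, -1.0]]
ft_force: [1.5, 0.3, -6.5]
gripper_width: 0.0194
grip_force: 60.0
```

```bash
python3 step.py 8 2 "-0.05;-0.13;-0.21;-0.26;-0.26;-0.21;-0.13;-0.05" "" ""
```

```text
phi cmd/meas -0.0042 -0.0037 extra dt 0.000
dx 0.0 ph -0.0037 t 11.07 rel 0.0089 inn 0.0076 | dx 0.0 ph -0.0036 t 11.12 rel 0.0098 inn -0.0000 | 
clock 11.17 pos [0.4553 0.1055 0.2151] yaw -0.0741 phi -0.0037 F [ 0.1  0.5 -7.1]
th 0.0119 w 0.0240 d 0.0045 A 3.97  sd [0.0024 0.0177 0.0017 0.9528] bars [380.3 405.4]
-0.05 0.0197 0 -0.0159 0 0 0;-0.13 -0.0073 0 0.0059 0 0 0;-0.21 -0.0062 0 0.005 0 0 0;-0.26 -0.003 0 0.0024 0 0 0;-0.26 -0.0014 0 0.0011 0 0 0;-0.21 -0.0006 0 0.0005 0 0 0;-0.13 -0.0004 0 0.0003 0 0 0;-0.05 0 0 0 0 0 0
pred end th 0.0056 w -0.0122 phi -0.0048
```

Emit:
carry_out(motion="-0.05 0.0197 0 -0.0159 0 0 0;-0.13 -0.0073 0 0.0059 0 0 0;-0.21 -0.0062 0 0.005 0 0 0;-0.26 -0.003 0 0.0024 0 0 0;-0.26 -0.0014 0 0.0011 0 0 0;-0.21 -0.0006 0 0.0005 0 0 0;-0.13 -0.0004 0 0.0003 0 0 0;-0.05 0 0 0 0 0 0")

```text
clock: 11.83
ee_pos: [0.4455, -0.0269, 0.2148]
tcp_rot: [[0.077, 0.997, 0.004], [0.997, -0.077, -0.0], [-0.0, 0.004, -1.0]]
ft_force: [0.1, -0.7, -6.3]
gripper_width: 0.0194
grip_force: 60.0
```

```bash
python3 step.py 8 2 "-0.04;-0.1;-0.16;-0.2;-0.2;-0.16;-0.1;-0.04" "" ""
```

```text
phi cmd/meas -0.0048 -0.0044 extra dt -0.000
dx 0.1 ph -0.0044 t 11.83 rel -0.0028 inn -0.0085 | dx 0.2 ph -0.0045 t 11.88 rel -0.0042 inn 0.0001 | 
clock 11.93 pos [ 0.4458 -0.0249  0.2149] yaw -0.0753 phi -0.0048 F [ 0.2  1.4 -6.3]
th -0.0060 w -0.0307 d 0.0042 A 3.92  sd [0.0022 0.0172 0.0016 0.9466] bars [380.3 405.4]
-0.04 -0.0193 0 0.0156 0 0 0;-0.1 0.0102 0 -0.0082 0 0 0;-0.16 0.0047 0 -0.0038 0 0 0;-0.2 0.0021 0 -0.0017 0 0 0;-0.2 0.001 0 -0.0008 0 0 0;-0.16 0.0005 0 -0.0004 0 0 0;-0.1 0.0002 0 -0.0002 0 0 0;-0.04 0.0001 0 -0.0001 0 0 0
pred end th -0.0036 w 0.0079 phi -0.0042
```

Emit:
carry_out(motion="-0.04 -0.0193 0 0.0156 0 0 0;-0.1 0.0102 0 -0.0082 0 0 0;-0.16 0.0047 0 -0.0038 0 0 0;-0.2 0.0021 0 -0.0017 0 0 0;-0.2 0.001 0 -0.0008 0 0 0;-0.16 0.0005 0 -0.0004 0 0 0;-0.1 0.0002 0 -0.0002 0 0 0;-0.04 0.0001 0 -0.0001 0 0 0")

```text
clock: 12.6
ee_pos: [0.4384, -0.1253, 0.2147]
tcp_rot: [[0.075, 0.997, 0.005], [0.997, -0.075, 0.0], [0.001, 0.005, -1.0]]
ft_force: [0.3, -0.7, -6.3]
gripper_width: 0.0193
grip_force: 60.0
```

```bash
python3 step.py 8 2 "-0.04;-0.1;-0.16;-0.18;-0.18;-0.14;-0.1;-0.05" "" ""
```

```text
phi cmd/meas -0.0042 -0.0049 extra dt 0.000
dx 0.1 ph -0.0049 t 12.60 rel -0.0148 inn -0.0108 | dx 0.1 ph -0.0047 t 12.65 rel -0.0166 inn -0.0004 | 
clock 12.70 pos [ 0.4385 -0.124   0.2148] yaw -0.0740 phi -0.0046 F [-0.1  0.6 -6.2]
th -0.0191 w -0.0334 d 0.0037 A 3.99  sd [0.0022 0.0174 0.0015 0.9418] bars [380.3 405.5]
-0.04 -0.0197 0 0.0159 0 0 0;-0.1 -0.0053 0 0.0043 0 0 0;-0.16 0.013 0 -0.0105 0 0 0;-0.18 0.0061 0 -0.0049 0 0 0;-0.18 0.0027 0 -0.0022 0 0 0;-0.14 0.0014 0 -0.0011 0 0 0;-0.1 0.0006 0 -0.0005 0 0 0;-0.05 0.0004 0 -0.0003 0 0 0
pred end th -0.0096 w 0.0209 phi -0.0035
```

Emit:
carry_out(motion="-0.04 -0.0197 0 0.0159 0 0 0;-0.1 -0.0053 0 0.0043 0 0 0;-0.16 0.013 0 -0.0105 0 0 0;-0.18 0.0061 0 -0.0049 0 0 0;-0.18 0.0027 0 -0.0022 0 0 0;-0.14 0.0014 0 -0.0011 0 0 0;-0.1 0.0006 0 -0.0005 0 0 0;-0.05 0.0004 0 -0.0003 0 0 0")

```text
clock: 13.37
ee_pos: [0.4313, -0.22, 0.2145]
tcp_rot: [[0.075, 0.997, 0.003], [0.997, -0.075, 0.001], [0.001, 0.003, -1.0]]
ft_force: [0.4, -0.6, -5.5]
gripper_width: 0.0189
grip_force: 60.0
```

```bash
python3 step.py 7 2 "" "" "0.003;0.007;0.01;0.01;0.008;0.005;0.003"
```

```text
phi cmd/meas -0.0035 -0.0034 extra dt 0.000
dx 0.0 ph -0.0034 t 13.37 rel -0.0111 inn -0.0013 | dx 0.0 ph -0.0033 t 13.42 rel -0.0110 inn -0.0006 | 
clock 13.47 pos [ 0.4314 -0.2191  0.2145] yaw -0.0744 phi -0.0031 F [-0.7 -0.7 -7.1]
th -0.0101 w 0.0086 d 0.0035 A 4.04  sd [0.0022 0.0172 0.0015 0.9039] bars [380.3 406. ]
0 -0.0053 0 0.0043 0 0.003 0;0 0.0031 0 -0.0025 0 0.007 0;0 0.0014 0 -0.0011 0 0.01 0;0 0.0006 0 -0.0005 0 0.01 0;0 0.0004 0 -0.0003 0 0.008 0;0 0 0 -0 0 0.005 0;0 0.0001 0 -0.0001 0 0.003 0
pred end th -0.0036 w 0.0079 phi -0.0034
```

Emit:
carry_out(motion="0 -0.0053 0 0.0043 0 0.003 0;0 0.0031 0 -0.0025 0 0.007 0;0 0.0014 0 -0.0011 0 0.01 0;0 0.0006 0 -0.0005 0 0.01 0;0 0.0004 0 -0.0003 0 0.008 0;0 0 0 0 0 0.005 0;0 0.0001 0 -0.0001 0 0.003 0")

```text
clock: 14.05
ee_pos: [0.4314, -0.2186, 0.2147]
tcp_rot: [[0.146, 0.989, 0.004], [0.989, -0.146, 0.001], [0.001, 0.003, -1.0]]
ft_force: [-0.7, -0.1, -6.4]
gripper_width: 0.019
grip_force: 60.1
```

```bash
python3 step.py 7 2 "" "0.04;0.08;0.11;0.11;0.09;0.06;0.03" ""; python3 - <<'E'
from h import *
o=monitor.get_obs(); W=wcam(o); im=cv2.imread('pics/last.png')[:,:,::-1].copy()
mm,s,c=seg(im,(45,90,40),(80,255,255)); print(s)
ys,xs=np.nonzero(mm); psi=-.1475; h=np.array([np.cos(psi),np.sin(psi)]); v=np.array([-h[1],h[0]]); c0=np.array([.565,-.241])
L=[(np.argmax(mm[r]),r) for r in range(s[1]+8,s[1]+s[3]) if mm[r].any()]
P=np.array([wplane(W,p,.012) for p in L])-c0; q=P@h; w=P@v; f=abs(q+.105)<.012; print('front edge x',np.median(q[f])*1e3,'slope',np.polyfit(w[f],q[f],1)[0],f.sum())
U=[(c,np.argmax(mm[:,c])) for c in range(s[0]+5,s[0]+s[2]) if mm[:,c].any()]
P=np.array([wplane(W,p,.012) for p in U])-c0; w=P@v; f=abs(w-.095)<.012; print('left edge y',np.median(w[f])*1e3,'slope',np.polyfit((P@h)[f],w[f],1)[0],f.sum())
E
```

```text
phi cmd/meas -0.0034 -0.0035 extra dt -0.000
dx -0.0 ph -0.0035 t 14.05 rel -0.0045 inn -0.0008 | dx -0.0 ph -0.0034 t 14.10 rel -0.0042 inn 0.0001 | 
clock 14.15 pos [ 0.4314 -0.2187  0.2146] yaw -0.1463 phi -0.0034 F [-1.2 -0.7 -6.8]
th -0.0039 w 0.0042 d 0.0035 A 4.04  sd [0.0022 0.0169 0.0015 0.904 ] bars [380.3 406. ]
0 -0.0017 0.04 0.0014 0 0 0;0 0.001 0.08 -0.0008 0 0 0;0 0.0005 0.11 -0.0004 0 0 0;0 0.0001 0.11 -0.0001 0 0 0;0 0.0001 0.09 -0.0001 0 0 0;0 0 0.06 -0 0 0 0;0 0.0001 0.03 -0.0001 0 0 0
pred end th -0.0014 w 0.0029 phi -0.0036
[  399   139   168   157 14893]
  return _methods._mean(a, axis=axis, dtype=dtype,
  ret = ret.dtype.type(ret / rcount)
Traceback (most recent call last):
TypeError: expected non-empty vector for x
```

Emit:
carry_out(motion="0 -0.0017 0.04 0.0014 0 0 0;0 0.001 0.08 -0.0008 0 0 0;0 0.0005 0.11 -0.0004 0 0 0;0 0.0001 0.11 -0.0001 0 0 0;0 0.0001 0.09 -0.0001 0 0 0;0 0 0.06 0 0 0 0;0 0.0001 0.03 -0.0001 0 0 0")

```text
clock: 14.73
ee_pos: [0.431, -0.2185, 0.1614]
tcp_rot: [[0.145, 0.989, 0.002], [0.989, -0.145, 0.002], [0.002, 0.002, -1.0]]
ft_force: [-1.1, 0.2, -7.1]
gripper_width: 0.0191
grip_force: 60.0
```

```bash
python3 step.py 8 2 "" "0.04;0.08;0.1;0.11;0.11;0.1;0.08;0.04" "" ; python3 - <<'E'
from h import *
o=monitor.get_obs(); W=wcam(o); im=cv2.imread('pics/last.png')[:,:,::-1].copy()
mm,s,c=seg(im,(45,90,40),(80,255,255)); print(s)
h2=cv2.cvtColor(im,cv2.COLOR_RGB2HSV); m=cv2.inRange(h2,np.array((45,90,40)),np.array((80,255,255)))
for r in (150,170,190,210): 
    x=np.nonzero(m[r])[0]; print(r,x.min(),wplane(W,(x.min(),r),.012).round(4),np.nonzero(np.diff(x)>3)[0][:3],x.max())
psi=-.1475; hh=np.array([np.cos(psi),np.sin(psi)]); v=np.array([-hh[1],hh[0]])
# predicted fork plate top edges & plinth corner
Q=[np.r_[np.array([.565,-.241])+hh*a+v*b_,z] for a,b_,z in [(-.044,.03,.09),(-.044,-.03,.09),(-.011,.03,.052),(.044,.03,.09),(-.105,.095,.012),(-.105,-.095,.012)]]
print(wproj(W,Q).round(0).tolist())
E
```

```text
phi cmd/meas -0.0036 -0.0020 extra dt -0.000
dx -0.3 ph -0.0020 t 14.73 rel -0.0067 inn -0.0058 | dx -0.3 ph -0.0020 t 14.78 rel -0.0073 inn -0.0004 | 
clock 14.83 pos [ 0.4313 -0.2186  0.1621] yaw -0.1460 phi -0.0026 F [ 0.3 -1.2 -6.5]
th -0.0070 w -0.0086 d 0.0032 A 4.03  sd [0.0021 0.0169 0.0015 0.9067] bars [380.3 405.8]
0 -0.0095 0.04 0.0077 0 0 0;0 0.0053 0.08 -0.0043 0 0 0;0 0.0025 0.1 -0.002 0 0 0;0 0.0011 0.11 -0.0009 0 0 0;0 0.0005 0.11 -0.0004 0 0 0;0 0.0004 0.1 -0.0003 0 0 0;0 0 0.08 -0 0 0 0;0 0.0001 0.04 -0.0001 0 0 0
pred end th -0.0028 w 0.0062 phi -0.0031
[  397   139   215   182 22533]
150 357 [ 0.4702 -0.1624] [20] 609
170 356 [ 0.4675 -0.1784] [21] 603
190 356 [ 0.4656 -0.195 ] [20] 598
210 355 [ 0.4627 -0.2121] [20 73] 489
[[465.0, 211.0], [454.0, 297.0], [489.0, 200.0], [602.0, 212.0], [359.0, 110.0], [352.0, 322.0]]
```

View pics/last.png

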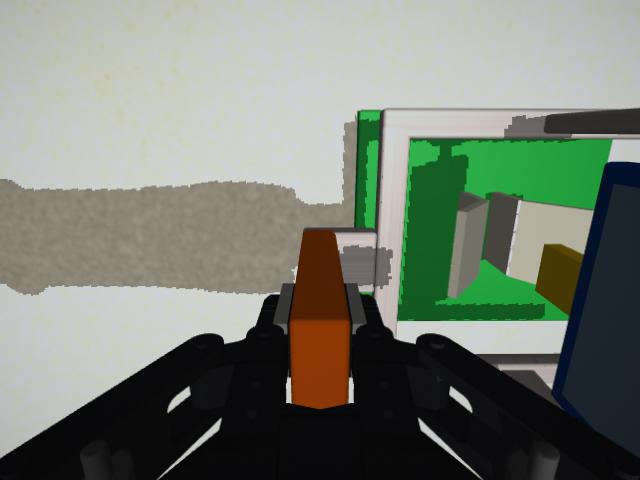

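Emit:
carry_out(motion="0 -0.0095 0.04 0.0077 0 0 0;0 0.0053 0.08 -0.0043 0 0 0;0 0.0025 0.1 -0.002 0 0 0;0 0.0011 0.11 -0.0009 0 0 0;0 0.0005 0.11 -0.0004 0 0 0;0 0.0004 0.1 -0.0003 0 0 0;0 0 0.08 0 0 0 0;0 0.0001 0.04 -0.0001 0 0 0")

```text
clock: 15.5
ee_pos: [0.4314, -0.2186, 0.0957]
tcp_rot: [[0.146, 0.989, 0.003], [0.989, -0.146, 0.001], [0.001, 0.003, -1.0]]
ft_force: [-0.1, -0.2, -6.6]
gripper_width: 0.0198
grip_force: 59.9
```

```bash
python3 step.py 6 2 "" "0.02;0.03;0.03;0.025;0.015;0.01" ""
```

```text
phi cmd/meas -0.0031 -0.0030 extra dt 0.000
dx 0.1 ph -0.0030 t 15.50 rel -0.0120 inn -0.0090 | dx -0.1 ph -0.0025 t 15.55 rel -0.0140 inn -0.0010 | 
clock 15.60 pos [ 0.4314 -0.2185  0.0961] yaw -0.1460 phi -0.0029 F [ 0.8  0.4 -6.8]
th -0.0154 w -0.0292 d 0.0026 A 4.03  sd [0.0022 0.0171 0.0015 0.9109] bars [380.3 405.7]
0 -0.0197 0.02 0.0159 0 0 0;0 0.0019 0.03 -0.0015 0 0 0;0 0.0093 0.03 -0.0075 0 0 0;0 0.0045 0.025 -0.0036 0 0 0;0 0.0021 0.015 -0.0017 0 0 0;0 0.0009 0.01 -0.0007 0 0 0
pred end th -0.0107 w 0.0221 phi -0.0015
```

Emit:
carry_out(motion="0 -0.0197 0.02 0.0159 0 0 0;0 0.0019 0.03 -0.0015 0 0 0;0 0.0093 0.03 -0.0075 0 0 0;0 0.0045 0.025 -0.0036 0 0 0;0 0.0021 0.015 -0.0017 0 0 0;0 0.0009 0.01 -0.0012 0 0 0;0 0 0.005 0 0 0 0;0 0 0.003 0 0 0 0;0 0 0.003 0 0 0 0")

```text
clock: 16.35
ee_pos: [0.4315, -0.2187, 0.0826]
tcp_rot: [[0.146, 0.989, 0.004], [0.989, -0.146, 0.001], [0.001, 0.004, -1.0]]
ft_force: [0.2, -1.2, -6.5]
gripper_width: 0.0195
grip_force: 60.0
```

```bash
python3 - <<'E'
from h import *
b=np.load('base.npy');R,t=stand2tool(*b)
for i in range(2):
    o=monitor.get_obs(); im=save('wrist','z%d'%i); print(o['clock'],o['ee_pos'].round(4),theta(im,R,t),barcols(im).round(2),phi(o),o['ft_force'].round(1),o['moment'].round(2))
E
```

```text
16.35 [ 0.4315 -0.2187  0.0826] -0.06418414931473622 [380.21 405.68] -0.0035681119552863133 [ 0.2 -1.2 -6.5] [ 0.11  0.6  -0.02]
16.4 [ 0.4315 -0.2187  0.0825] -0.06462577754560195 [380.21 405.68] -0.0035710246537278187 [ 0.5 -1.  -7. ] [ 0.06  0.65 -0.05]
```

Emit:
carry_out(motion="0 0 0.005 0 0 0 0;0 0 0.005 0 0 0 0;0 0 0.005 0 0 0 0;0 0 0.005 0 0 0 0;0 0 0 0 0 0 0")

```text
clock: 16.87
ee_pos: [0.4315, -0.2186, 0.0819]
tcp_rot: [[0.145, 0.989, 0.004], [0.989, -0.145, -0.0], [0.0, 0.004, -1.0]]
ft_force: [-7.8, 3.6, 18.3]
gripper_width: 0.0196
grip_force: 63.2
```

Emit:
carry_out(motion="0 0 -0.004 0 0 0 0;0 0 -0.004 0 0 0 0;0 0 0 0 0 0 0")

```text
clock: 17.12
ee_pos: [0.4316, -0.2186, 0.082]
tcp_rot: [[0.145, 0.989, 0.004], [0.989, -0.145, 0.0], [0.001, 0.004, -1.0]]
ft_force: [-4.9, 2.5, 8.9]
gripper_width: 0.0193
grip_force: 62.3
```

Emit:
carry_out(motion="0 0 -0.004 0 0 0 0;0 0 0 0 0 0 22;0 0 0 0 0 0 26;0 0 0 0 0 0 34;0 0 0 0 0 0 46;0 0 0 0 0 0 60;0 0 0 0 0 0 70;0 0 0 0 0 0 70")

```text
clock: 17.78
ee_pos: [0.4316, -0.2187, 0.0817]
tcp_rot: [[0.146, 0.989, 0.004], [0.989, -0.146, 0.001], [0.001, 0.004, -1.0]]
ft_force: [0.2, -0.2, -0.3]
gripper_width: 0.0704
grip_force: 0.0
```

```bash
python3 - <<'E'
from h import *
b=np.load('base.npy');R,t=stand2tool(*b)
o=monitor.get_obs(); im=save('wrist','z3'); print(o['clock'],o['ee_pos'].round(4),o['gripper_width'],edge(im)[0],barcols(im).round(2),phi(o),o['ft_force'].round(1))
E
```

```text
17.7833 [ 0.4316 -0.2187  0.0817] 0.07043052048901983 [-2.14516129e-01  6.10309677e+02] [380.63 406.13] -0.0036096865997250456 [ 0.2 -0.2 -0.3]
```

Emit:
carry_out(motion="0 0 -0.04 0 0 0 70;0 0 -0.1 0 0 0 70;0 0 -0.2 0 0 0 70;0 0 -0.25 0 0 0 70;0 0 -0.3 0 0 0 70;0 0 -0.3 0 0 0 70;0 0 -0.3 0 0 0 70;0 0 -0.25 0 0 0 70;0 0 -0.15 0 0 0 70;0 0 -0.08 0 0 0 70")

```text
clock: 18.67
ee_pos: [0.4316, -0.2188, 0.282]
tcp_rot: [[0.145, 0.989, 0.007], [0.989, -0.145, -0.001], [-0.0, 0.007, -1.0]]
ft_force: [0.1, -0.8, -0.8]
gripper_width: 0.0702
grip_force: 0.0
```

```bash
python3 - <<'E'
from h import *
o=monitor.get_obs(); W=wcam(o); im=save('wrist','z4'); save('scene','s9'); save('top','t9')
print(o['clock'],o['ee_pos'].round(3))
M=np.array([(-100,-90,14),(-100,90,14)])/1e3
h=np.array([np.cos(-.1475),np.sin(-.1475)]);v=np.array([-h[1],h[0]])
for t in ['stand','stand_pivot','mirror_top','mirror_tail','stand_handle']:
    a,b=lm('scene',t),lm('top',t); print(t,lm('wrist',t),end=' ')
    if a and b: X,e=tri([('scene',a[0][0]),('top',b[0][0])]); d=X[:2]-[.565,-.241]; print(X.round(4),'in rack frame',(d@h*1e3).round(1),(d@v*1e3).round(1))
E
```

```text
18.6667 [ 0.432 -0.219  0.282]
stand [([426.3, 196.7], 0.65)] [ 0.5661 -0.2377  0.0008] in rack frame 0.6 3.4
stand_pivot [([487.3, 233.7], 0.75)] [ 0.5594 -0.2365  0.1644] in rack frame -6.1 3.6
mirror_top [([632.2, 333.5], 0.7)] [ 0.4834 -0.3393  0.3387] in rack frame -66.3 -109.2
mirror_tail [([617.8, 27.1], 0.64), ([443.9, 202.8], 0.61)] [ 0.5628 -0.2352  0.0251] in rack frame -3.0 5.4
stand_handle [([321.0, 216.1], 0.68), ([328.0, 412.7], 0.32)] [ 0.4299 -0.2264  0.1025] in rack frame -135.7 -5.4
```

```bash
python3 -c "
from workcell import sign_off; print(sign_off())"
```

```text
the job is handed in; nothing more can be done
None
```

The job is handed in at about 19 s: the stand was carried with the mirror balanced for over 6 s clear of both racks, then released on the green rack within about 5 mm of centre, with its tail in the white fork.

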